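# Clear the jeweller's bench plate

### The arm

A 7-joint arm with a two-finger parallel gripper is mounted at the origin on the work surface. World frame = base frame: x ahead of the robot, y to its left, z up, the work surface at z = 0. Lengths are in mm, angles in rad, forces in N, time in s.
With the tool pointing down it reaches from about 400 to 875 mm from the base axis. Payload 6.5 kg.
Tool frame: the origin (TCP) lies at the very end of the fingers, on their centre line; the grasp point (between the pads) lies 19 mm behind it; z points along the fingers, y is the line along which they close (so a half turn about z gives the same grasp; the last joint's range is limited). The gripper opens to 85 mm and grips with 20 to 120 N. Pads are 22 mm wide; open, the fingers measure 114 mm over their backs; the gripper's body (76 mm by 85 mm) begins 54 mm behind the grasp point. The pads swing forward as they close: fully open they stand 13 mm farther back than shut.
Start: joints at [1.07, 0.536, -0.004, 1.538, 0.003, 1.067, -0.071], TCP at [273.794, -589.514, 231.29] pointing down, gripper open.
Joint ranges: [-2.7, 2.7], [-0.37, 2.16], [-1.27, 1.26], [0.24, 2.4], [-1.31, 4.45], [0.19, 1.91], [-2.76, 2.76]. Speed limits (rad/s): [2.39, 2.39, 3.14, 3.14, 3.14, 3.14, 3.14].

### API

Orientations are given as [roll, pitch, yaw] about the fixed x, y, z axes, in that order (R = Rz(yaw) Ry(pitch) Rx(roll)).
In Python, from plant import read_state, camera, camera_model, job_done gives the robot as it stands.
- The arm moves only by the shell command python3 -m inch 'ROWS' [OPENING] [FORCE]. ROWS is JSON, a list of rows, each a list of 6 numbers: the shift along the tool's x, y, z in units of 30 mm (1.0 is 30 mm), then the turn, a rotation vector about the tool's x, y, z in rad. In form: [[tx, ty, tz, ax, ay, az], ...]. A call has 1 to 10 rows; each row is the pose to reach, as a shift and turn from the pose commanded when the call began, along the tool's axes at that moment; what a row does not reach only later rows make up. A row lasts 1/12 s, in which the tool goes at most 41.7 mm and 7.16 degrees, less where a joint would pass 70% of its speed; a pose out of reach is approached as far as the arm can. A call with a gripper value outside its range is refused whole. OPENING is the opening, from -1 (shut) to 1 (fully open), set as the call begins (- or left out, the last holds). The fingers move at their own pace and stop on an object; FORCE is the grip in N (left out, the last holds). Time passes only in rows, so rows that repeat a pose let the fingers close. It gives the time, the measured TCP pose, the force, the opening and the grip force at its end, in the units of the state.
- read_state(): the state, without advancing time (a new reading comes with each control period).
- camera(name): name is "scene" or "top" or "wrist"; returns (picture, depth): 384x512x3 uint8, red, green, blue; 384x512 float32, mm along the optical axis (not along the pixel's ray), 0 where there is no reading.
- camera_model(name): a dict with "vertical_fov" (degrees; the focal length in pixels is half the picture's height over the tangent of half this angle, whatever the lens; pixels are square), "cx", "cy" (the principal point, pixels), "R" (3x3) and "t" (3): a world point X has camera coordinates R X + t; the wrist camera has in their place "T_tool_cam" (4x4, takes a point from camera to tool coordinates, whose origin is the TCP and whose axes are the flange's). Camera axes: x right, y down, z forward; pixel columns grow to the right and rows downward; lengths in mm; the calibration is good to about 2 mm. A picture is of the moment at which its call begins: read the wrist's pose just before it. camera_model takes no time and is no camera call.
- job_done(): hands the job in; it is judged then, once.
The state is a dict: "clock": time; "joint_positions": joint angles; "qvel": joint speeds; "effort": joint torques, N m; "position": TCP position; "eef_rot": TCP orientation; "ft_force": force on the tool from outside, world axes, zero at the start; "ft_torque": the same for the moment, N m; "width": finger opening in mm; "finger_force": force on a finger pad.
Only numpy, scipy, OpenCV 4.12 (cv2) and the standard library are available. Lean on these libraries where they do the work, as an engineer would, in place of code of your own. Each camera call takes 0.05 s, during which the arm holds its last target. There are 200 camera calls.

### The job

Press the sprung fence lever of the bench plate down until it stays down, then wipe all four brass offcuts over it into the tray with a long rubber edge of the scraper block; never touch the offcuts with the gripper, nor push them with the scraper's end or flat face. The scraper stands on its end in the rack, so it will need putting down and taking again another way to turn it. Finish with the fence still down and the scraper left standing on a long edge on the cleared plate, and leave the other things on the bench undisturbed.

Things in the scene. Friction and masses are not known exactly. Their poses are not given: they have to be found in the camera images.
- station: Fixed bench plate with its tray. Origin on the bench under the plate's centre, axes along its sides. Steel plate, x -86..86 mm, y -100..100, top at z = 45; rims along its two sides (inner faces x = +-80, tops z = 53), no rim at the y = +100 end. The fence lever runs along the y = -100 end (y -111..-103), the tray lies beyond it
- tray (a point): Centre of the inner floor of the open wooden tray for the offcuts: station x = 0, y = -182, z = 4 mm; inside it spans x -100..100, y -252..-112 in the station's frame; end walls 42 mm high, far wall 60 mm
- fence (a joint): Fence lever, rad: a steel bar 8 mm thick along the plate's y = -100 end, hinged at its far end (station x = 128, y = -107, z = 25 mm, axis along y). 0: sprung up, barring the way to the tray. Pressing the paddle raises the value to its stop at 0.14; past 0.11 it snaps over and stays, its top 3 mm below the plate's. The push at the paddle is about 6 N
- fence_paddle (a point): Centre of the top of the lever's free end, a flat paddle 36 x 34 mm at the robot's side of the station, 262 mm from the hinge; it goes down 36 mm, to about z = 42 mm
- rack: Fixed wooden rack block 190 (x) x 70 (y) x 50 mm high, origin at the centre of its underside. Slot in its middle 74 x 28 mm, floor at z = 5 mm. File handles 26 mm thick stand in it at x = +-76 mm, up to z = 146 mm
- scraper: Scraper block, a dark wooden slab 70 mm wide (x) with rubber edges included, 24 mm thick (y) and 120 mm long (z), about 0.16 kg. Both long edges (the x = +-35 faces, 120 x 24 mm) are faced with rubber and serve alike for wiping. Origin at the centre of its lower end; it starts standing on that end in the rack's slot, axes as the rack's, top at 125 mm
- scraper_mid (a point): Centre of the scraper block
- offcut_strip: Brass bar 58 (x) x 14 (y) x 8 mm. Origin at the centre of its underside; it starts somewhere on the plate, at any yaw.
- offcut_angle: L-shaped brass piece 8 mm thick, legs 44 mm (x) and 42 mm (y), 14 mm wide. Origin on its underside near its middle; it starts somewhere on the plate, at any yaw.
- offcut_disc: Brass disc 40 mm across, 8 mm thick. Origin at the centre of its underside; it starts somewhere on the plate, at any yaw.
- offcut_block: Brass block 40 (x) x 24 (y) x 10 mm. Origin at the centre of its underside; it starts somewhere on the plate, at any yaw.
- gas_can: Bystander: blue can 56 mm across, 160 mm high, origin under its centre
- punch_block: Bystander: wooden block 90 (x) x 50 (y) x 35 mm with steel punches up to 65 mm high, origin under its centre
- brush: Bystander: brush 150 mm long lying along its x, about 25 mm high, origin under its middle
- jar: Bystander: jar 60 mm across, 75 mm high, origin under its centre
- bowl: Bystander: white bowl 90 mm across, 40 mm high, origin under its centre
- mandrel: Bystander: steel cone on a foot 56 mm across, 130 mm high, origin under its centre
- hammer: Bystander: hammer 240 mm long lying along its x behind the station, about 35 mm high, origin under its middle
Things that resemble listed ones, but are neither listed nor needed, are in the scene too. Leave any green, turquoise or white look-alike of the offcut_angle alone.

How it is judged:
By the outcome, as a careful person would: the job done as asked, in the order asked, and still so for the second after the job is handed in, with the robot touching nothing.
It also fails if it takes over 72 s, if anything falls off the work surface, if the arm or the gripper's body presses on something with over 40 N, if the wrist force passes 120 N, or if a joint passes its speed limit or range.

## Working session

There is one attempt and no reset: what is moved stays moved. The work goes in short steps, Python scripts to look and compute and a shell command to move; the robot and the scene stay as the last step left them, time stands still between calls to the robot, and variables do not carry over. Pictures are saved under pics/ and viewed, at most 10 in all, crops included, and the job is handed in when it is done.

```bash
ls; mkdir -p pics; python3 - <<'E'
from plant import *
import cv2,numpy as np
for n in("scene","top"):
    p,d=camera(n); np.savez(f"pics/{n}0.npz",p=p,d=d); cv2.imwrite(f"pics/{n}0.png",cv2.resize(p[:,:,::-1],(800,600),interpolation=cv2.INTER_CUBIC))
    m=camera_model(n); print(n,m)
s=read_state(); print(s['clock'],s['position'],s['eef_rot'],s['width'],s['ft_force'])
E
```

```text
pics
scene {'vertical_fov': 47.70399030279784, 'cx': 251.9702393413618, 'cy': 189.21345708096138, 'R': array([[-0.70100961,  0.71313564, -0.0048047 ],
       [ 0.55313417,  0.53945151, -0.6348501 ],
       [-0.45014233, -0.44769367, -0.77262039]]), 't': array([ 379.6388513 , -244.47902436, 1642.02070939])}
top {'vertical_fov': 55.790008358546594, 'cx': 255.541481074701, 'cy': 187.9842421981424, 'R': array([[-9.53770805e-02, -9.95441083e-01, -5.13495620e-04],
       [-9.73562940e-01,  9.33883819e-02, -2.08455780e-01],
       [ 2.07553402e-01, -1.93819834e-02, -9.78031658e-01]]), 't': array([ 28.99920497, 551.24793017, 947.6674236 ])}
0.1 [ 273.5284063  -589.02503273  230.48592944] [-3.14002777e+00  1.01139208e-04  4.34776027e-01] 85.09014482565851 [-0.72352658  0.42809028 -0.28949788]
```

View pics/scene0.png

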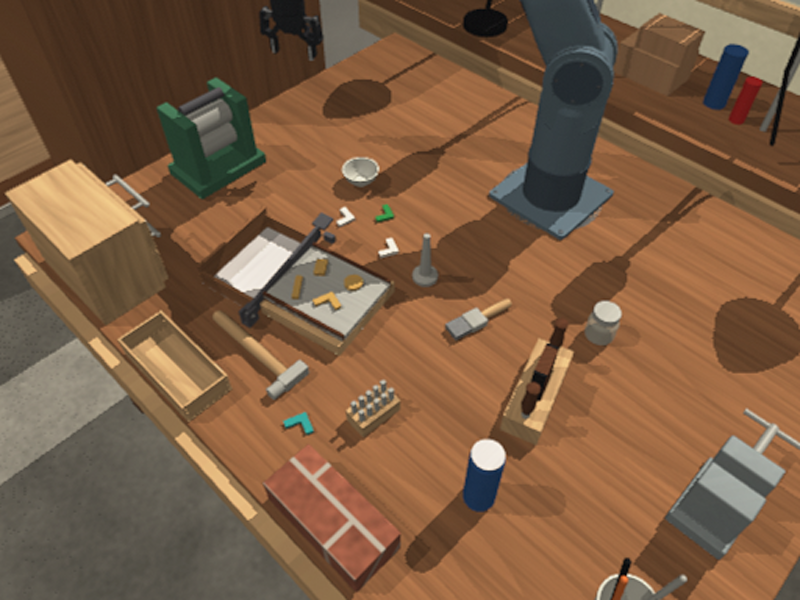

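View pics/top0.png

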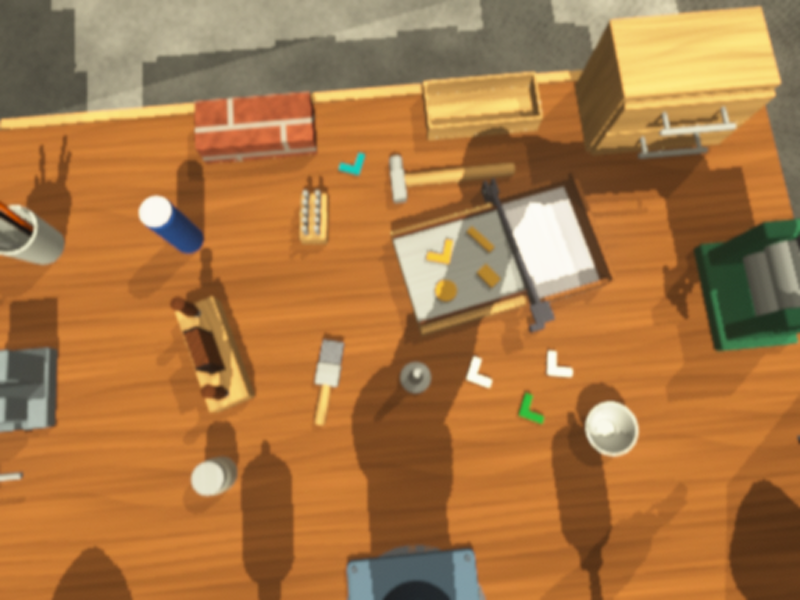

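```bash
cat > h.py <<'E'
from plant import *
import cv2,numpy as np
from scipy.spatial.transform import Rotation as Ro
def model(n,s=None):
    m=camera_model(n); f=192/np.tan(np.radians(m['vertical_fov']/2))
    if 'R' in m: R,t=np.array(m['R']),np.array(m['t']); Rc=R.T; c=-R.T@t
    else:
        T=np.array(m['T_tool_cam']); Rt=Ro.from_euler('xyz',s['eef_rot']).as_matrix()
        Rc=Rt@T[:3,:3]; c=Rt@T[:3,3]+np.array(s['position'])
    return f,m['cx'],m['cy'],Rc,c
def cloud(M,d):
    f,cx,cy,Rc,c=M; v,u=np.mgrid[:384,:512]
    P=np.stack([(u-cx)/f*d,(v-cy)/f*d,d],-1)@Rc.T+c
    P[d<=0]=np.nan; return P
def ray(M,uv,z):
    f,cx,cy,Rc,c=M; uv=np.atleast_2d(uv).astype(float)
    r=np.c_[(uv[:,0]-cx)/f,(uv[:,1]-cy)/f,np.ones(len(uv))]@Rc.T
    return c+r*((z-c[2])/r[:,2])[:,None]
def rect(P):
    (c,wh,a)=cv2.minAreaRect(P[:,:2].astype(np.float32)); return np.round(c,1),np.round(wh,1),round(a,1)
E
python3 - <<'E'
from h import *
for n in("top","scene"):
    q=np.load(f"pics/{n}0.npz"); p,d=q['p'],q['d']; M=model(n); P=cloud(M,d); Z=P[...,2]
    hsv=cv2.cvtColor(p,cv2.COLOR_RGB2HSV).astype(int)
    print(n,"bench z",np.nanmedian(Z[(abs(P[...,0]-550)<300)&(abs(P[...,1]-0)<300)]))
    ws=(P[...,0]>200)&(P[...,0]<900)&(abs(P[...,1])<700)
    def comps(m,nm,mn=15):
        k,l,st,_=cv2.connectedComponentsWithStats(m.astype(np.uint8))
        for i in range(1,k):
            if st[i,4]>=mn:
                mm=l==i; print(nm,st[i,4],'px',st[i,:2],rect(P[mm]),'z',np.round(np.nanpercentile(Z[mm],[5,50,95])))
    comps(ws&(Z>38)&(Z<49)&(hsv[...,1]<70),'grey',60)
    comps(ws&(hsv[...,0]>15)&(hsv[...,0]<28)&(hsv[...,1]>150)&(hsv[...,2]>120)&(Z>46)&(Z<62),'brass')
    comps(ws&(Z>110)&(Z<160),'tall')
    comps(ws&(Z>47)&(Z<54)&(P[...,1]>100),'racktop',60)
    comps(ws&(Z>58)&(Z<100)&(hsv[...,2]<110),'dark',20)
E
```

```text
top bench z 1.567242367449694
grey 3081 px [252 116] (array([ 629.3, -137.3]), array([214.5, 215.7]), 11.3) z [42. 46. 48.]
grey 89 px [377 262] (array([ 270.7, -373.5]), array([51.7, 86.7]), 30.6) z [38. 40. 43.]
brass 19 px [339  72] (array([ 875.3, -317.5]), array([ 9.1, 20.7]), 12.4) z [47. 50. 53.]
brass 31 px [450  85] (array([ 802. , -649.8]), array([44.7,  2.5]), 88.8) z [47. 52. 58.]
brass 19 px [415  89] (array([ 801.8, -534.8]), array([31.7,  2.1]), 89.8) z [48. 55. 59.]
brass 59 px [382  90] (array([ 802. , -461.9]), array([78.1,  3.1]), 89.5) z [47. 53. 61.]
brass 78 px [300 146] (array([ 640.4, -180.2]), array([52.3, 11.6]), 39.5) z [50. 54. 57.]
brass 99 px [273 154] (array([ 626.7, -102.4]), array([40.3, 39.9]), 77.5) z [51. 54. 58.]
brass 96 px [306 170] (array([ 570.7, -185.4]), array([34. , 21.2]), 38.2) z [53. 56. 58.]
brass 129 px [279 180] (array([ 550.9, -106.4]), array([33.8, 34. ]), 82.9) z [51. 53. 57.]
brass 588 px [125 189] (array([481.8, 314.3]), array([189.6,  70.1]), 17.4) z [48. 51. 54.]
brass 18 px [112 199] (array([551.9, 359.9]), array([32.9,  6.4])
[... 4993 characters left out ...]
26 px [126 161] (array([ 731.1, -369.8]), array([48.9,  9.5]), 5.3) z [58. 60. 63.]
dark 48 px [379 198] (array([290.4, 321.7]), array([19.6, 50.7]), 18.4) z [61. 69. 75.]
dark 26 px [352 216] (array([416.6, 295. ]), array([ 9.8, 22.1]), 26.8) z [85. 92. 99.]
dark 38 px [339 234] (array([482.4, 325. ]), array([22.1, 71.2]), 88.3) z [64. 85. 98.]
dark 51 px [333 257] (array([561.2, 339.6]), array([12.5, 24.1]), 24.2) z [66. 90. 98.]
dark 50 px [456 294] (array([431.4, 657.5]), array([ 5. , 83.8]), 0.2) z [93. 97. 99.]
dark 151 px [297 303] (array([722.8, 374.7]), array([22. , 53.7]), 36.2) z [60. 80. 97.]
dark 362 px [437 313] (array([506.8, 656. ]), array([86.1, 13.2]), 82.9) z [60. 79. 97.]
```

```bash
python3 - <<'E'
from h import *
A=[]
for n in("top","scene"):
    q=np.load(f"pics/{n}0.npz"); p,d=q['p'],q['d']; P=cloud(model(n),d)
    m=(abs(P[...,0]-600)<200)&(P[...,1]<40)&(P[...,1]>-420)&(P[...,2]<130)
    hsv=cv2.cvtColor(p,cv2.COLOR_RGB2HSV)
    A.append((n,P[m],hsv[m]))
for n,P,h in A:
    # paddle: highest part near robot side
    k=(P[:,2]>72)&(P[:,2]<85)&(P[:,0]<510)&(h[:,2]<110)
    print(n,'paddle',rect(P[k]),np.median(P[k],0),k.sum())
    # brightest lever spine: dark pts z 55..80
    k=(P[:,2]>50)&(P[:,2]<82)&(P[:,0]>505)&(P[:,0]<700)&(P[:,1]<-170)&(h[:,2]<100)&(h[:,1]<90)
    l=cv2.fitLine(P[k][:,:2].astype(np.float32),cv2.DIST_HUBER,0,.01,.01).ravel(); print('lever line deg',np.degrees(np.arctan2(l[1],l[0])),l[2:])
    # rims: z 51..55 wood(saturated), not brass: far from plate interior
    k=(P[:,2]>50)&(P[:,2]<56)&(h[:,0]<28)
    for th in (11.5,):
        c,s=np.cos(np.radians(th)),np.sin(np.radians(th)); R=np.array([[c,s],[-s,c]])
        L=(P[:,:2]-[602,-130])@R.T
        for nm,ax,ot,rg in(('x',0,1,(-60,60)),('y',1,0,(-60,60))):
            kk=(L[:,ot]>rg[0])&(L[:,ot]<rg[1])
            out=[]
            for b in list(range(-112,-68,4))+list(range(68,124,4)):
                z=P[kk&(L[:,ax]>=b)&(L[:,ax]<b+4),2]; out.append(f"{b}:{np.nanmedian(z) if len(z) else -1:.0f}")
            print(nm,' '.join(out))
        # rim line direction
        for sg in(-1,1):
            kk=(P[:,2]>50)&(P[:,2]<56)&(abs(L[:,1])<90)&(L[:,0]*sg>72)&(L[:,0]*sg<95)
            l=cv2.fitLine(P[kk][:,:2].astype(np.float32),cv2.DIST_HUBER,0,.01,.01).ravel(); print('rim',sg,kk.sum(),np.degrees(np.arctan2(l[1],l[0])),L[kk].mean(0),rect(P[kk]))
E
```

```text
top paddle (array([ 443.1, -151.2]), array([ 32.3, 254.4]), 25.3) [ 495.05405999 -251.71975802   77.59147172] 37
lever line deg 10.653811 [ 584.3604  -243.78552]
x -112:0 -108:1 -104:26 -100:34 -96:34 -92:38 -88:54 -84:47 -80:46 -76:46 -72:46 68:46 72:46 76:52 80:54 84:-1 88:33 92:34 96:33 100:-1 104:2 108:1 112:1 116:1 120:1
y -112:55 -108:48 -104:46 -100:46 -96:46 -92:46 -88:46 -84:45 -80:46 -76:46 -72:46 68:46 72:46 76:46 80:46 84:46 88:46 92:39 96:1 100:1 104:1 108:1 112:0 116:1 120:1
rim -1 143 -78.65366 [-86.0733101   -1.36478087] (array([ 522.6, -146.1]), array([ 16.8, 179.1]), 11.2)
rim 1 132 -78.94975 [79.5448292   4.99499731] (array([ 679.1, -114. ]), array([  8.9, 178.5]), 11.2)
scene paddle (array([ 461.9, -153. ]), array([ 35.9, 269.1]), 16.1) [ 488.68769576 -257.82558983   79.10172521] 92
lever line deg 11.125536 [ 581.5353  -246.23734]
x -112:-1 -108:-1 -104:-1 -100:-1 -96:-1 -92:51 -88:52 -84:49 -80:46 -76:45 -72:46 68:45 72:48 76:52 80:46 84:36 88:33 92:32 96:16 100:0 104:0 108:1 112:0 116:0 120:1
y -112:52 -108:46 -104:45 -100:45 -96:46 -92:46 -88:46 -84:45 -80:45 -76:45 -72:47 68:45 72:46 76:45 80:45 84:45 88:43 92:23 96:-1 100:-0 104:0 108:1 112:0 116:0 120:0
rim -1 86 -79.06806 [-84.08944467  -2.8079354 ] (array([ 521.8, -148.4]), array([ 15.4, 175.3]), 10.6)
rim 1 98 -78.27976 [81.06418786 -0.9981712 ] (array([ 681. , -112.4]), array([ 10.7, 176.7]), 12.3)
```

```bash
cat >> h.py <<'E'
def rel(xyz,yaw=None,tilt=0,s=None):
    """row from current pose to TCP xyz, tool down at yaw (deg), then turned by tilt (deg) about tool y"""
    s=s or read_state(); R0=Ro.from_euler('xyz',s['eef_rot'])
    R1=R0 if yaw is None else Ro.from_euler('xyz',[np.pi,0,np.radians(yaw)])*Ro.from_euler('y',tilt,degrees=True)
    t=R0.inv().apply(np.array(xyz)-s['position'])/30; a=(R0.inv()*R1).as_rotvec()
    print('t',np.round(s['clock'],2),'row',np.round(t,3).tolist()+np.round(a,3).tolist(),'mm',round(np.linalg.norm(t)*30),'deg',round(np.degrees(np.linalg.norm(a))))
E
python3 -c "
from h import *
rel([491,-261,160])"
```

```text
t 0.1 row [11.18, -6.86, 2.359, 0.0, 0.0, 0.0] mm 400 deg 0
```

```bash
python3 -m inch '[[11.18,-6.86,2.36,0,0,0],[11.18,-6.86,2.36,0,0,0],[11.18,-6.86,2.36,0,0,0],[11.18,-6.86,2.36,0,0,0],[11.18,-6.86,2.36,0,0,0],[11.18,-6.86,2.36,0,0,0],[11.18,-6.86,2.36,0,0,0],[11.18,-6.86,2.36,0,0,0],[11.18,-6.86,2.36,0,0,0],[11.18,-6.86,2.36,0,0,0]]' -1 30
python3 -m inch '[[0,0,0,0,0,0],[0,0,0,0,0,0],[0,0,0,0,0,0]]'
python3 - <<'E'
from h import *
s=read_state(); p,d=camera("wrist"); M=model("wrist",s); P=cloud(M,d); np.savez('pics/w1.npz',p=p,d=d)
print(s['position'],s['eef_rot'],s['joint_positions'],s['width'])
cv2.imwrite('pics/w1.png',p[:,:,::-1])
m=(P[...,2]>68)&(P[...,2]<88)&(P[...,0]<515)&(P[...,0]>460)&(abs(P[...,1]+260)<40)
k,l,st,_=cv2.connectedComponentsWithStats(m.astype(np.uint8)); i=1+st[1:,4].argmax()
print(rect(P[l==i]),np.nanmedian(P[l==i],0),st[i])
E
```

```text
clock: 0.93
position: [493.4, -256.3, 159.6]
eef_rot: [-3.139, -0.001, 0.44]
ft_force: [0.4, 1.2, 0.4]
width: 0.0
finger_force: 0.0
clock: 1.18
position: [490.6, -262.5, 160.3]
eef_rot: [3.141, 0.001, 0.434]
ft_force: [-0.1, 0.1, 0.1]
width: 0.2
finger_force: 0.0
[ 490.5575203  -262.52359206  160.31032721] [3.14143414e+00 1.09199843e-03 4.34027776e-01] [ 0.48577651  0.47038364 -0.0981079   1.84518259  0.06146272  0.82953103
 -0.78005953] 0.15331020207290041
(array([ 494.6, -266.5]), array([42.7, 34. ]), 11.2) [ 492.80506928 -266.04879196   78.61354146] [ 230  163   57   64 2514]
```

View pics/w1.png

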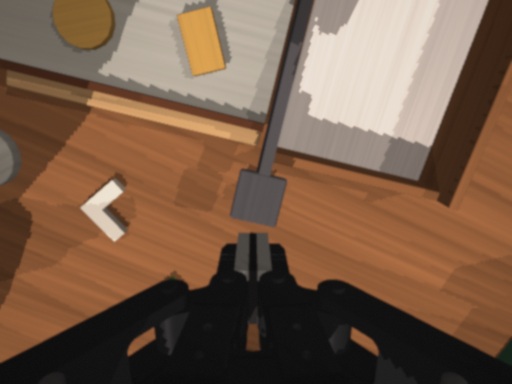

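```bash
python3 -m inch '[[-0.05,0.14,1.2,0,0,0],[-0.05,0.14,2.4,0,0,0],[-0.05,0.14,2.7,0,0,0],[-0.05,0.14,2.9,0,0,0],[-0.05,0.14,3.1,0,0,0],[-0.05,0.14,3.3,0,0,0],[-0.05,0.14,3.5,0,0,0],[-0.05,0.14,3.7,0,0,0],[-0.05,0.14,3.85,0,0,0],[-0.05,0.14,3.95,0,0,0]]'
python3 -m inch '[[0,0,0.03,0,0,0],[0,0,0.06,0,0,0],[0,0,0.06,0,0,0]]'
```

```text
clock: 2.07
position: [492.0, -265.7, 41.7]
eef_rot: [3.142, -0.0, 0.435]
ft_force: [-3.3, 0.7, 23.6]
width: 0.4
finger_force: 12.9
clock: 2.32
position: [492.1, -265.8, 41.8]
eef_rot: [-3.142, -0.0, 0.435]
ft_force: [-5.2, 3.8, 18.9]
width: 0.1
finger_force: 9.2
```

```bash
python3 -m inch '[[0,0,-1.3,0,0,0],[0,0,-2.6,0,0,0],[0,0,-3.9,0,0,0],[0,0,-5.2,0,0,0],[0,0,-6.5,0,0,0],[0,0,-6.6,0,0,0]]' 1
python3 - <<'E'
from h import *
s=read_state(); p,d=camera("wrist"); P=cloud(model("wrist",s),d)
c,sn=np.cos(np.radians(11.2)),np.sin(np.radians(11.2))
m=(p.max(2)<120)&(P[...,2]>20)&(P[...,2]<90)
L=(P[...,:2]-[600.4,-137.4])@np.array([[c,sn],[-sn,c]]).T
m&=(abs(L[...,1]+107)<12)
for a in range(-150,60,20):
    k=m&(L[...,0]>a)&(L[...,0]<a+20)
    if k.sum()>5: print(a,k.sum(),np.round(np.nanmedian(P[k][:,2]),1),np.round(np.nanmedian(L[k][:,1]),1))
rel([482.3,314.3,235],17.5,0,s)
E
```

```text
clock: 2.82
position: [495.8, -267.7, 245.8]
eef_rot: [3.132, -0.008, 0.435]
ft_force: [1.8, -0.6, 0.7]
width: 72.5
finger_force: 0.0
-150 416 42.5 -107.0
-130 321 42.3 -106.5
-110 226 41.9 -107.1
-90 256 42.4 -105.2
-70 213 42.2 -106.4
-50 212 42.2 -106.2
-30 237 42.1 -106.4
-10 239 42.1 -106.3
10 251 42.1 -106.2
30 31 40.9 -108.4
t 2.82 row [7.762, -17.786, 0.253, 0.009, -0.009, 0.129] mm 582 deg 7
```

```bash
python3 -m inch '[[7.76,-17.8,0.3,0,0,0.13],[7.76,-17.8,0.3,0,0,0.13],[7.76,-17.8,0.3,0,0,0.13],[7.76,-17.8,0.3,0,0,0.13],[7.76,-17.8,0.3,0,0,0.13],[7.76,-17.8,0.3,0,0,0.13],[7.76,-17.8,0.3,0,0,0.13],[7.76,-17.8,0.3,0,0,0.13],[7.76,-17.8,0.3,0,0,0.13],[7.76,-17.8,0.3,0,0,0.13]]'
python3 -c "
from h import *
rel([482.3,314.3,235],17.5)"
```

```text
clock: 3.7
position: [480.8, 150.9, 230.6]
eef_rot: [-3.141, 0.002, 0.305]
ft_force: [1.8, -0.2, 0.5]
width: 85.6
finger_force: 0.0
t 3.7 row [1.685, -5.18, -0.15, -0.0, 0.002, -0.0] mm 163 deg 0
```

```bash
python3 -m inch '[[1.2,-3.9,-0.1,0,0,0],[1.2,-3.9,-0.1,0,0,0],[1.2,-3.9,-0.1,0,0,0],[1.2,-3.9,-0.1,0,0,0],[1.2,-3.9,-0.1,0,0,0],[1.2,-3.9,-0.1,0,0,0]]'
python3 - <<'E'
from h import *
s=read_state(); p,d=camera("wrist"); P=cloud(model("wrist",s),d); Z=P[...,2]; print(s['joint_positions'])
cv2.imwrite('pics/w2.png',p[:,:,::-1])
w=(abs(P[...,0]-482)<110)&(abs(P[...,1]-314)<60)
for nm,a,b in(('top',119,130),('files',138,150),('rack',47,53)):
    k,l,st,_=cv2.connectedComponentsWithStats((w&(Z>a)&(Z<b)).astype(np.uint8))
    for i in range(1,k):
        if st[i,4]>150: print(nm,st[i],rect(P[l==i]),np.round(np.nanmedian(P[l==i],0),1))
rel([482.3,314.3,235],17.5,0,s)
E
```

```text
clock: 4.2
position: [480.6, 270.5, 233.4]
eef_rot: [3.141, 0.002, 0.305]
ft_force: [0.2, -0.3, 0.4]
width: 85.4
finger_force: 0.0
[-0.33827716  0.3891518  -0.32652803  1.78347696  0.14580463  0.99493327
 -1.98774479]
top [ 179  126   37   90 2874] (array([478.8, 313.8]), array([70. , 24.3]), 17.5) [481.4 313.9 125.4]
files [ 170   47   36   38 1076] (array([551.2, 336.5]), array([23.2, 23.2]), 82.6) [551.3 336.1 143. ]
files [184 256  30  30 684] (array([406.5, 290.9]), array([23.5, 23.3]), 40.7) [408.6 290.8 142.9]
rack [ 167   52   79  193 8066] (array([478.2, 313.7]), array([190. ,  70.1]), 17.5) [504.8 310.2  50.5]
t 4.2 row [0.492, -1.374, -0.055, 0.001, 0.002, -0.0] mm 44 deg 0
```

View pics/w2.png

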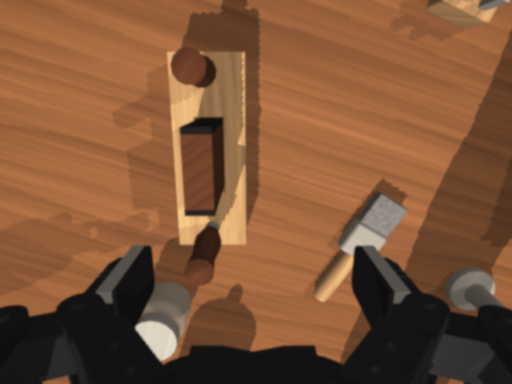

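```bash
python3 -m inch '[[0.44,-1.38,0,0,0,0],[0.44,-1.38,0,0,0,0],[0.44,-1.38,0,0,0,0],[0.44,-1.38,0,0,0,0]]'
python3 - <<'E'
from h import *
s=read_state(); p,d=camera("wrist"); P=cloud(model("wrist",s),d); Z=P[...,2]
w=(abs(P[...,0]-482)<110)&(abs(P[...,1]-314)<60)
print(rect(P[w&(Z>119)&(Z<130)]),rect(P[w&(Z>47)&(Z<53)]))
rel([480.5,314.1,85],17.5,0,s)
E
```

```text
clock: 4.58
position: [481.6, 313.1, 234.3]
eef_rot: [3.14, 0.001, 0.303]
ft_force: [0.1, 1.0, -0.3]
width: 85.1
finger_force: 0.0
(array([459.9, 308.1]), array([109.6,  23.9]), 17.1) (array([478.6, 313.7]), array([190.4,  70.2]), 17.6)
t 4.58 row [-0.021, -0.049, 4.977, 0.001, 0.001, -0.002] mm 149 deg 0
```

```bash
python3 -m inch '[[-0.02,-0.04,1,0,0,0],[-0.02,-0.04,2,0,0,0],[-0.02,-0.04,3,0,0,0],[-0.02,-0.04,3.6,0,0,0],[-0.02,-0.04,4.2,0,0,0],[-0.02,-0.04,4.7,0,0,0],[-0.02,-0.04,4.97,0,0,0],[-0.02,-0.04,4.97,0,0,0]]'
python3 -m inch '[[0,0,0,0,0,0],[0,0,0,0,0,0],[0,0,0,0,0,0],[0,0,0,0,0,0],[0,0,0,0,0,0],[0,0,0,0,0,0]]' -1 40
```

```text
clock: 5.3
position: [479.8, 313.5, 84.0]
eef_rot: [3.14, 0.003, 0.303]
ft_force: [-0.4, -0.4, -0.4]
width: 85.1
finger_force: 0.0
clock: 5.8
position: [480.8, 316.0, 86.4]
eef_rot: [-3.142, -0.001, 0.305]
ft_force: [0.2, -0.8, 4.7]
width: 23.8
finger_force: 40.6
```

```bash
python3 -m inch '[[0,0,-0.4,0,0,0],[0,0,-1,0,0,0],[0,0,-2,0,0,0],[0,0,-3,0,0,0],[0,0,-4.3,0,0,0],[0,0,-4.5,0,0,0],[0,0,-4.5,0,0,0]]'
python3 - <<'E'
from h import *
P=np.concatenate([cloud(model(n),np.load(f"pics/{n}0.npz")['d']).reshape(-1,3) for n in("top","scene")])
P=P[(P[:,2]>12)&(P[:,2]<300)]
for x in(500,520,540,560,580):
    print(x,[(y,int(np.nanmin(np.hypot(P[:,0]-x,P[:,1]-y)))) for y in range(140,240,20)])
rel([540,190,210],110)
E
```

```text
clock: 6.38
position: [481.8, 317.1, 224.3]
eef_rot: [-3.14, -0.006, 0.305]
ft_force: [-0.1, 0.7, -1.5]
width: 23.6
finger_force: 40.2
500 [(140, 20), (160, 38), (180, 57), (200, 76), (220, 60)]
520 [(140, 33), (160, 47), (180, 64), (200, 83), (220, 66)]
540 [(140, 51), (160, 61), (180, 75), (200, 91), (220, 72)]
560 [(140, 70), (160, 78), (180, 90), (200, 97), (220, 78)]
580 [(140, 90), (160, 96), (180, 104), (200, 103), (220, 84)]
t 6.38 row [0.576, 4.625, 0.472, 0.003, -0.006, -1.615] mm 141 deg 93
```

```bash
python3 -m inch '[[0.5,1.3,-0.2,0,0,0],[1,2.6,-0.2,0,0,0],[1.7,4,0.1,0,0,-0.12],[1.7,5.5,0.3,0,0,-0.24],[1.7,5.5,0.3,0,0,-0.36],[1.7,5.5,0.3,0,0,-0.48],[1.7,5.5,0.3,0,0,-0.6],[1.7,5.5,0.3,0,0,-0.72],[1.7,5.5,0.3,0,0,-0.84],[1.7,5.5,0.3,0,0,-0.96]]'
python3 -m inch '[[0,0,0,0,0,-0.12],[0,0,0,0,0,-0.24],[0,0,0,0,0,-0.36],[0,0,0,0,0,-0.48],[0,0,0,0,0,-0.59],[0,0,0,0,0,-0.59],[0,0,0,0,0,-0.59]]'
python3 -c "
from h import *
rel([580,175,80],107);print(read_state()['joint_positions'])"
```

```text
clock: 7.22
position: [577.2, 173.2, 209.8]
eef_rot: [-3.139, 0.002, 1.271]
ft_force: [-0.1, -0.3, -1.7]
width: 23.4
finger_force: 40.3
clock: 7.8
position: [577.6, 173.3, 210.3]
eef_rot: [-3.139, -0.0, 1.852]
ft_force: [0.4, -0.2, -1.8]
width: 23.8
finger_force: 40.3
t 7.8 row [0.029, 0.105, 4.342, -0.003, -0.0, -0.016] mm 130 deg 1
[ 0.07947087  0.55912915 -0.62463372  1.65773267  0.36539352  1.04688994
 -0.37818408]
```

```bash
python3 -m inch '[[0,0,1,0,0,0],[0,0,2,0,0,0],[0,0,3,0,0,0],[0,0,3.7,0,0,0],[0,0,4.05,0,0,0],[0,0,4.2,0,0,0],[0,0,4.25,0,0,0],[0,0,4.25,0,0,0]]'
python3 -m inch '[[0,0,0.03,0,0,0],[0,0,0.06,0,0,0],[0,0,0.06,0,0,0]]'
```

```text
clock: 8.47
position: [579.1, 174.2, 85.0]
eef_rot: [3.14, -0.0, 1.854]
ft_force: [0.3, -0.9, -1.5]
width: 23.7
finger_force: 40.2
clock: 8.72
position: [579.0, 173.8, 83.2]
eef_rot: [3.14, 0.0, 1.854]
ft_force: [-0.6, -0.8, -1.7]
width: 23.6
finger_force: 40.2
```

```bash
python3 -m inch '[[0,0,0.03,0,0,0],[0,0,0.06,0,0,0],[0,0,0.06,0,0,0]]'
python3 -m inch '[[0,0,0.02,0,0,0],[0,0,0.04,0,0,0],[0,0,0.04,0,0,0]]'
```

```text
clock: 8.97
position: [578.9, 173.9, 81.4]
eef_rot: [3.141, 0.0, 1.855]
ft_force: [-1.3, 0.1, 3.4]
width: 23.8
finger_force: 41.0
clock: 9.22
position: [579.1, 174.0, 81.3]
eef_rot: [3.141, 0.001, 1.854]
ft_force: [-3.8, -3.2, 15.0]
width: 23.6
finger_force: 42.5
```

```bash
python3 -m inch '[[0,0,-0.05,0,0,0],[0,0,-0.05,0,0,0],[0,0,-0.05,0,0,0],[0,0,-0.05,0,0,0]]' 1
python3 -m inch '[[0,0,-0.5,0,0,0],[0,0,-1.2,0,0,0],[0,0,-2.4,0,0,0],[0,0,-3.6,0,0,0],[0,0,-4.2,0,0,0],[0,0,-4.2,0,0,0]]'
python3 - <<'E'
from h import *
s=read_state(); p,d=camera("scene"); P=cloud(model("scene"),d); p2,d2=camera("top"); P2=cloud(model("top"),d2)
for Q in(P,P2):
    w=(abs(Q[...,0]-579)<60)&(abs(Q[...,1]-174)<60)
    for a,b in((112,127),(60,100)):
        k=w&(Q[...,2]>a)&(Q[...,2]<b); print(k.sum(), rect(Q[k]) if k.sum()>5 else '')
u=np.array([-.292,.956]); C=np.array([579,174.])
for q in(-66,136),(-1.6,71.6): rel([*(C+u*q[0]),q[1]],106.2,45,s)
E
```

```text
clock: 9.55
position: [578.4, 173.7, 80.7]
eef_rot: [-3.141, -0.0, 1.855]
ft_force: [0.1, 0.0, -0.0]
width: 70.8
finger_force: 0.0
clock: 10.05
position: [581.2, 175.4, 212.9]
eef_rot: [3.133, -0.0, 1.855]
ft_force: [0.5, -0.1, 0.4]
width: 85.3
finger_force: 0.0
223 (array([583.1, 171.1]), array([28.5, 71.5]), 15.2)
199 (array([592.2, 177.6]), array([22.9, 73.3]), 32.9)
0 
0 
t 10.05 row [-2.223, -0.078, 2.561, 0.008, 0.785, 0.005] mm 102 deg 45
t 10.05 row [-0.079, -0.123, 4.708, 0.008, 0.785, 0.005] mm 141 deg 45
```

```bash
python3 -m inch '[[-0.6,0,0,0,0.12,0],[-1.2,0,0.2,0,0.24,0],[-1.8,0,0.6,0,0.36,0],[-2.3,0,1.2,0,0.48,0],[-2.3,0,1.8,0,0.6,0],[-2.3,0,2.4,0,0.72,0],[-2.3,0,2.5,0,0.785,0],[-2.3,0,2.5,0,0.785,0],[-2.3,0,2.5,0,0.785,0]]'
python3 - <<'E'
from h import *
s=read_state(); print(s['joint_positions'])
u=np.array([-.292,.956]); C=np.array([579.5,173.])
rel([*(C+u*-1.6),71.6],106.2,45,s)
E
```

```text
clock: 10.9
position: [597.0, 107.3, 130.4]
eef_rot: [-3.137, -0.786, 1.851]
ft_force: [1.0, 0.9, 0.9]
width: 85.3
finger_force: 0.0
[ 0.64407951  1.01171286 -0.86747857  1.5324929  -0.05307499  1.06734648
  0.30187434]
t 10.9 row [0.176, 0.056, 2.951, -0.002, -0.001, -0.002] mm 89 deg 0
```

```bash
python3 -m inch '[[0.17,0.05,0.7,0,0,0],[0.17,0.05,1.4,0,0,0],[0.17,0.05,2,0,0,0],[0.17,0.05,2.5,0,0,0],[0.17,0.05,2.8,0,0,0],[0.17,0.05,2.93,0,0,0],[0.17,0.05,2.93,0,0,0]]'
python3 -m inch '[[0,0,0,0,0,0],[0,0,0,0,0,0],[0,0,0,0,0,0],[0,0,0,0,0,0],[0,0,0,0,0,0],[0,0,0,0,0,0]]' -1 50
```

```text
clock: 11.48
position: [580.4, 172.6, 74.2]
eef_rot: [3.14, -0.784, 1.859]
ft_force: [-0.7, -0.6, 0.4]
width: 85.2
finger_force: 0.0
clock: 11.98
position: [581.1, 170.6, 73.5]
eef_rot: [3.141, -0.785, 1.854]
ft_force: [-0.1, -1.5, 1.7]
width: 23.5
finger_force: 52.3
```

```bash
python3 -m inch '[[0.3,0,-0.3,0,0,0],[1,0,-1,0,0,0],[1.8,0,-1.8,0,0,0],[2.1,0,-2.1,0,0,0],[2.1,0,-2.1,0,-0.12,0],[2.1,0,-2.1,0,-0.24,0],[2.1,0,-2.1,0,-0.36,0],[2.1,0,-2.1,0,-0.48,0],[2.1,0,-2.1,0,-0.6,0],[2.1,0,-2.1,0,-0.72,0]]'
python3 -m inch '[[0,0,0,0,-0.12,0],[0,0,0,0,-0.24,0],[0,0,0,0,-0.36,0],[0,0,0,0,-0.48,0],[0,0,0,0,-0.6,0],[0,0,0,0,-0.72,0],[0,0,0,0,-0.84,0],[0,0,0,0,-0.85,0],[0,0,0,0,-0.85,0],[0,0,0,0,-0.85,0]]'
python3 - <<'E'
from h import *
s=read_state(); print(s['joint_positions'])
rel([*s['position'][:2],60],106.2,-45,s)
E
```

```text
clock: 12.82
position: [581.3, 171.1, 164.1]
eef_rot: [3.138, -0.06, 1.854]
ft_force: [-1.3, 1.0, -2.4]
width: 23.5
finger_force: 51.8
clock: 13.65
position: [581.2, 170.2, 162.6]
eef_rot: [3.142, 0.783, 1.853]
ft_force: [1.0, -0.6, -0.9]
width: 23.4
finger_force: 51.9
[-0.5658518   0.75141499 -0.23454254  1.62544007  0.85443467  1.36037917
 -0.93500751]
t 13.65 row [2.411, -0.0, 2.424, 0.0, -0.003, -0.0] mm 103 deg 0
```

```bash
python3 -m inch '[[0.7,0,0.7,0,0,0],[1.4,0,1.4,0,0,0],[2,0,2,0,0,0],[2.4,0,2.4,0,0,0],[2.6,0,2.6,0,0,0],[2.7,0,2.7,0,0,0],[2.75,0,2.75,0,0,0],[2.75,0,2.75,0,0,0]]'
python3 -m inch '[[0.03,0,0.03,0,0,0],[0.06,0,0.06,0,0,0],[0.09,0,0.09,0,0,0],[0.09,0,0.09,0,0,0]]'
```

```text
clock: 14.32
position: [581.7, 170.7, 46.7]
eef_rot: [3.139, 0.784, 1.852]
ft_force: [-0.1, 0.5, -1.3]
width: 23.2
finger_force: 52.0
clock: 14.65
position: [580.9, 171.3, 42.0]
eef_rot: [3.141, 0.785, 1.855]
ft_force: [0.0, 0.6, -2.2]
width: 23.4
finger_force: 52.0
```

```bash
python3 - <<'E'
from h import *
p,d=camera("scene"); P=cloud(model("scene"),d)
u=np.array([-.292,.956]); v=np.array([.956,.292]); D=P[...,:2]-[581,171]; U=D@u; V=D@v
hsv=cv2.cvtColor(p,cv2.COLOR_RGB2HSV)
k=(abs(V)<16)&(U>-120)&(U<80)&(P[...,2]>55)&(P[...,2]<95)
for a in range(-120,80,15):
    m=k&(U>a)&(U<a+15)
    if m.sum(): print(a,m.sum(),np.round(np.nanpercentile(P[m][:,2],[50,95]),1),np.round(np.median(V[m]),1))
E
```

```text
-75 49 [74.1 78.4] 5.1
-60 56 [73.6 79. ] 8.6
-45 54 [74.2 77.9] 8.3
-30 54 [73.8 76.8] 7.2
-15 53 [74.8 76.9] 7.7
0 50 [74.7 77.9] 5.5
15 41 [76.4 87.5] -6.1
30 14 [79.8 93.2] -10.5
```

```bash
python3 -m inch '[[0.04,0,0.04,0,0,0],[0.08,0,0.08,0,0,0],[0.1,0,0.1,0,0,0],[0.1,0,0.1,0,0,0]]'
python3 -m inch '[[0.03,0,0.03,0,0,0],[0.03,0,0.03,0,0,0],[0.03,0,0.03,0,0,0]]'
```

```text
clock: 15.03
position: [580.7, 171.0, 37.4]
eef_rot: [-3.141, 0.785, 1.855]
ft_force: [-0.9, -0.1, -1.8]
width: 23.5
finger_force: 52.0
clock: 15.28
position: [580.8, 171.1, 37.2]
eef_rot: [3.141, 0.786, 1.854]
ft_force: [-3.0, 0.7, 5.8]
width: 23.3
finger_force: 52.5
```

```bash
python3 -m inch '[[0,0,0,0,0,0],[0,0,0,0,0,0],[0,0,0,0,0,0],[0,0,0,0,0,0],[0,0,-0.6,0,0,0],[0,0,-1.4,0,0,0],[0,0,-2.7,0,0,0],[0,0,-4,0,0,0],[0,0,-4.5,0,0,0],[0,0,-4.5,0,0,0]]' 1
python3 - <<'E'
from h import *
p,d=camera("scene"); P=cloud(model("scene"),d); cv2.imwrite('pics/s3.png',cv2.resize(p[130:290,180:400,::-1],(770,560),interpolation=cv2.INTER_CUBIC))
u=np.array([-.292,.956]); v=np.array([.956,.292]); D=P[...,:2]-[581,171]; U=D@u; V=D@v
k=(abs(V)<25)&(U>-130)&(U<80)&(P[...,2]>66)&(P[...,2]<75)
print(k.sum(),rect(P[k]),np.median(P[k][:,2]))
p,d=camera("top"); P=cloud(model("top"),d)
D=P[...,:2]-[581,171]; U=D@u; V=D@v
k=(abs(V)<25)&(U>-130)&(U<80)&(P[...,2]>66)&(P[...,2]<75)
if k.sum()>5: print(k.sum(),rect(P[k]),np.median(P[k][:,2]))
E
```

```text
clock: 16.12
position: [554.0, 267.6, 134.0]
eef_rot: [3.136, 0.78, 1.855]
ft_force: [-0.5, 0.2, 0.7]
width: 85.8
finger_force: 0.0
320 (array([587.9, 158.5]), array([ 27.9, 120.5]), 16.0) 70.25816305017679
387 (array([586.7, 158.9]), array([ 25.4, 119.9]), 15.5) 70.62249749076909
```

View pics/s3.png

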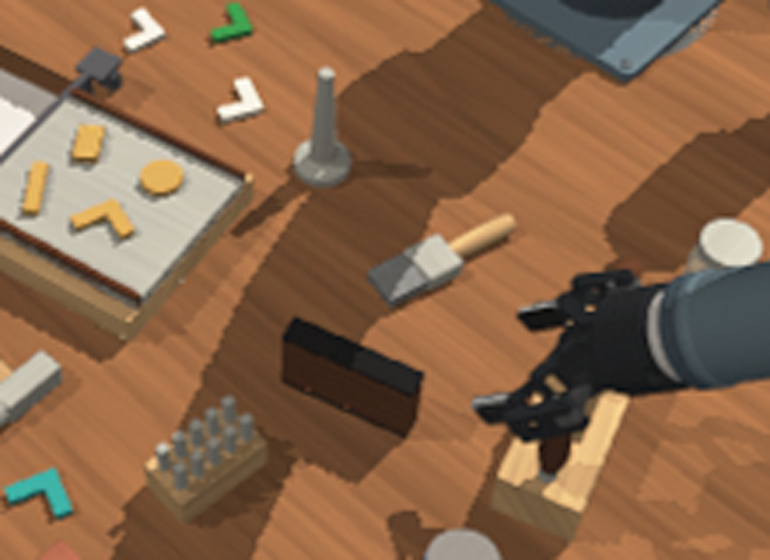

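```bash
python3 -c "
from h import *
rel([586.5,158.7,200],105.7,0)"
```

```text
t 16.22 row [-4.161, 0.069, 0.928, 0.004, 0.786, 0.009] mm 128 deg 45
```

```bash
python3 -m inch '[[-0.5,0,-0.5,0,0.05,0],[-1.2,0,-0.2,0,0.17,0],[-2.2,0.02,0.2,0,0.29,0],[-3.2,0.04,0.6,0,0.41,0],[-4.16,0.07,0.93,0,0.53,0.01],[-4.16,0.07,0.93,0,0.65,0.01],[-4.16,0.07,0.93,0,0.77,0.01],[-4.16,0.07,0.93,0,0.786,0.01],[-4.16,0.07,0.93,0,0.786,0.01]]'
python3 - <<'E'
from h import *
s=read_state(); p,d=camera("wrist"); P=cloud(model("wrist",s),d); print(s['joint_positions'])
w=(abs(P[...,0]-587)<60)&(abs(P[...,1]-159)<90)&(P[...,2]>64)&(P[...,2]<76)
print(w.sum(),rect(P[w]))
rel([586.5,158.7,35],105.7,0,s)
q,d=camera("scene"); Q=cloud(model("scene"),d)
u=np.array([-.27,.963]); v=np.array([.963,.27]); D=Q[...,:2]-[586.7,158.7]; U=D@u; V=D@v
k=(abs(U)<40)&(V>3)&(V<22)
for z in range(0,76,5):
    m=k&(Q[...,2]>z)&(Q[...,2]<z+5)
    if m.sum(): print(z,m.sum(),np.median(q[m],0),round(float(np.median(V[m])),1))
E
```

```text
clock: 16.97
position: [586.5, 153.6, 198.2]
eef_rot: [-3.141, 0.002, 1.837]
ft_force: [-0.5, 1.0, -0.1]
width: 85.1
finger_force: 0.0
[ 0.04183176  0.55375562 -0.52052221  1.66567205  0.31683896  1.00737434
 -0.31918081]
4026 (array([583.4, 157.2]), array([ 23.5, 120.2]), 15.8)
t 16.97 row [0.175, 0.044, 5.44, -0.0, 0.002, -0.008] mm 163 deg 0
0 57 [100.  67.  43.] 15.2
5 23 [44. 30. 23.] 11.7
10 23 [50. 32. 22.] 11.9
15 23 [56. 35. 24.] 12.0
20 24 [55. 34. 23.] 12.4
25 19 [55. 34. 23.] 11.9
30 26 [55.  34.5 23. ] 12.0
35 22 [55. 34. 23.] 11.3
40 23 [55. 35. 24.] 12.3
45 29 [55. 34. 23.] 12.1
50 21 [54. 34. 23.] 11.8
55 23 [54. 34. 23.] 11.8
60 29 [55. 34. 23.] 11.8
65 40 [37. 33. 27.] 9.6
70 53 [37. 35. 35.] 9.2
75 1 [39. 36. 36.] 10.7
```

```bash
python3 -m inch '[[0.16,-0.01,1,0,0,-0.01],[0.16,-0.01,2.2,0,0,-0.01],[0.16,-0.01,3.4,0,0,-0.01],[0.16,-0.01,4.2,0,0,-0.01],[0.16,-0.01,4.8,0,0,-0.01],[0.16,-0.01,5.2,0,0,-0.01],[0.16,-0.01,5.44,0,0,-0.01],[0.16,-0.01,5.44,0,0,-0.01]]'
python3 -m inch '[[0,0,0,0,0,0],[0,0,0,0,0,0],[0,0,0,0,0,0],[0,0,0,0,0,0],[0,0,0,0,0,0],[0,0,0,0,0,0]]' -1 60
```

```text
clock: 17.73
position: [583.8, 166.0, 35.7]
eef_rot: [3.14, -0.001, 1.859]
ft_force: [0.0, -0.8, 0.2]
width: 85.2
finger_force: 0.0
clock: 18.23
position: [585.6, 164.4, 37.6]
eef_rot: [3.137, -0.001, 1.856]
ft_force: [-1.2, -0.1, 2.9]
width: 23.8
finger_force: 62.3
```

```bash
python3 -m inch '[[0,0,-0.3,0,0,0],[0,0,-1.3,0,0,0],[0,0,-2.6,0,0,0],[0,0,-3.9,0,0,0],[0,0,-4.4,0,0,0],[0,0,-4.4,0,0,0]]'
python3 -c "
from h import *
rel([590,-53,170],11.2)"
```

```text
clock: 18.73
position: [587.6, 165.4, 174.5]
eef_rot: [3.13, -0.001, 1.856]
ft_force: [0.9, 0.0, -1.3]
width: 23.3
finger_force: 61.9
t 18.73 row [-7.009, -1.969, 0.117, 0.008, -0.011, 1.66] mm 218 deg 95
```

```bash
python3 -m inch '[[-0.8,-0.2,0.1,0,0,0.12],[-1.6,-0.4,0.1,0,0,0.24],[-2.4,-0.6,0.1,0,0,0.36],[-3.2,-0.8,0.1,0,0,0.48],[-4,-1.1,0.1,0,0,0.6],[-4.8,-1.4,0.1,0,0,0.72],[-5.6,-1.6,0.1,0,0,0.84],[-6.4,-1.8,0.1,0,0,0.96],[-7,-1.97,0.1,0,0,1.08],[-7,-1.97,0.1,0,0,1.2]]'
python3 -m inch '[[0,0,0,0,0,0.12],[0,0,0,0,0,0.24],[0,0,0,0,0,0.36],[0,0,0,0,0,0.46],[0,0,0,0,0,0.46],[0,0,0,0,0,0.46]]'
python3 - <<'E'
from h import *
rel([590,-53,150],11.2)
s=read_state(); print(s['joint_positions'])
p,d=camera("top"); P=cloud(model("top"),d)
c,sn=np.cos(np.radians(11.2)),np.sin(np.radians(11.2))
L=(P[...,:2]-[600.4,-137.4])@np.array([[c,sn],[-sn,c]]).T
hsv=cv2.cvtColor(p,cv2.COLOR_RGB2HSV).astype(int)
b=(hsv[...,0]>15)&(hsv[...,0]<28)&(hsv[...,1]>150)&(hsv[...,2]>90)&(abs(L[...,0])<80)&(abs(L[...,1])<100)&(P[...,2]<65)
k,l,st,_=cv2.connectedComponentsWithStats(b.astype(np.uint8))
for i in range(1,k):
    if st[i,4]>15: q=L[l==i]; print(st[i,4],q.min(0).round(),q.max(0).round())
E
```

```text
clock: 19.57
position: [585.9, -60.4, 164.6]
eef_rot: [3.14, 0.0, 0.643]
ft_force: [-1.3, 0.0, -2.7]
width: 23.4
finger_force: 61.8
clock: 20.07
position: [586.5, -53.9, 165.0]
eef_rot: [-3.14, -0.002, 0.199]
ft_force: [0.4, -0.5, -2.7]
width: 23.3
finger_force: 61.8
t 20.07 row [0.12, -0.004, 0.499, -0.001, -0.002, 0.004] mm 15 deg 0
[ 0.09357196  0.51321406 -0.1037485   1.75822384  0.06418921  0.87187142
 -1.40982714]
```

```bash
python3 -m inch '[[0.13,0,0,-0.12,0,0],[0.13,0,0.8,-0.12,0,0],[0.13,0,1.6,-0.12,0,0],[0.13,0,2.1,-0.12,0,0],[0.13,0,2.3,-0.12,0,0],[0.13,0,2.4,-0.12,0,0],[0.13,0,2.4,-0.12,0,0]]'
python3 - <<'E'
from h import *
s=read_state();print(s['position'],s['eef_rot'])
c,sn=np.cos(np.radians(11.2)),np.sin(np.radians(11.2)); A=np.array([[c,sn],[-sn,c]]).T
print('tcp st',(s['position'][:2]-np.array([600.4,-137.4]))@A)
for n in('scene','top'):
    p,d=camera(n); P=cloud(model(n),d); cv2.imwrite(f'pics/{n}4.png',p[:,:,::-1])
    L=(P[...,:2]-[600.4,-137.4])@A
    k=(P[...,2]>58)&(P[...,2]<75)&(abs(L[...,0])<79)&(L[...,1]>60)&(L[...,1]<110)&(p.max(2)<110)
    if k.sum(): print(n,k.sum(),np.percentile(L[k],[1,50,99],axis=0).round(1).tolist())
    hsv=cv2.cvtColor(p,cv2.COLOR_RGB2HSV).astype(int)
    b=(hsv[...,0]>15)&(hsv[...,0]<28)&(hsv[...,1]>150)&(hsv[...,2]>90)&(abs(L[...,0])<80)&(abs(L[...,1])<100)&(P[...,2]<65)
    k,l,st,_=cv2.connectedComponentsWithStats(b.astype(np.uint8))
    for i in range(1,k):
        if st[i,4]>15: q=L[l==i]; print(st[i,4],q.min(0).round(),q.max(0).round())
E
```

```text
clock: 20.7
position: [591.3, -53.2, 93.6]
eef_rot: [3.023, -0.003, 0.196]
ft_force: [0.6, 0.1, -1.4]
width: 23.4
finger_force: 61.8
[591.26664476 -53.20881479  93.59141094] [ 3.02309332 -0.00314526  0.19647286]
tcp st [ 7.39340833 84.36178849]
scene 61 [[-25.9, 69.3], [40.8, 91.1], [67.1, 93.9]]
38 [11.  3.] [46. 42.]
74 [  8. -64.] [ 55. -34.]
98 [-56. -55.] [-20. -25.]
```

```bash
python3 -m inch '[[-0.13,-0.05,0.1,0,0,0],[-0.13,-0.05,0.2,0,0,0],[-0.13,-0.05,0.26,0,0,0],[-0.13,-0.05,0.3,0,0,0],[-0.13,-0.05,0.3,0,0,0]]'
python3 -m inch '[[0,0,0.03,0,0,0],[0,0,0.05,0,0,0],[0,0,0.05,0,0,0]]'
```

```text
clock: 21.22
position: [587.3, -53.4, 84.4]
eef_rot: [3.023, -0.003, 0.196]
ft_force: [0.3, 0.3, -1.4]
width: 23.3
finger_force: 61.8
clock: 21.47
position: [587.8, -53.4, 83.7]
eef_rot: [3.023, -0.004, 0.196]
ft_force: [-0.7, 0.5, 3.3]
width: 23.3
finger_force: 62.6
```

```bash
python3 -m inch '[[0,0.25,0.02,0,0,0],[0,0.5,0.05,0,0,0],[0,0.75,0.08,0,0,0],[0,1,0.11,0,0,0],[0,1.25,0.14,0,0,0],[0,1.5,0.17,0,0,0],[0,1.75,0.2,0,0,0],[0,2,0.23,0,0,0],[0,2.25,0.26,0,0,0],[0,2.5,0.29,0,0,0]]'
python3 - <<'E'
from h import *
s=read_state();print(s['position'],s['eef_rot'])
c,sn=np.cos(np.radians(11.2)),np.sin(np.radians(11.2)); A=np.array([[c,sn],[-sn,c]]).T
print('tcp st',(s['position'][:2]-np.array([600.4,-137.4]))@A)
for n in('scene','top'):
    p,d=camera(n); P=cloud(model(n),d)
    if n=='scene': cv2.imwrite('pics/s5.png',cv2.resize(p[110:250,110:310,::-1],(800,560),interpolation=cv2.INTER_CUBIC))
    L=(P[...,:2]-[600.4,-137.4])@A
    hsv=cv2.cvtColor(p,cv2.COLOR_RGB2HSV).astype(int)
    b=(hsv[...,0]>15)&(hsv[...,0]<28)&(hsv[...,1]>150)&(hsv[...,2]>90)&(abs(L[...,0])<80)&(abs(L[...,1])<130)&(P[...,2]<65)&(P[...,2]>40)
    k,l,st,_=cv2.connectedComponentsWithStats(b.astype(np.uint8))
    for i in range(1,k):
        if st[i,4]>8: q=L[l==i]; print(n,st[i,4],q.min(0).round(),q.max(0).round())
E
```

```text
clock: 22.3
position: [602.4, -127.6, 83.6]
eef_rot: [3.024, -0.004, 0.196]
ft_force: [-0.5, 5.1, 6.3]
width: 23.4
finger_force: 62.9
[ 602.40325094 -127.581672     83.60659307] [ 3.02390563 -0.00398054  0.19589149]
tcp st [3.87215591 9.24223932]
scene 9 [-32. -65.] [-15. -55.]
scene 21 [ 10. -61.] [ 43. -47.]
scene 32 [ 25. -67.] [ 67. -31.]
```

View pics/s5.png

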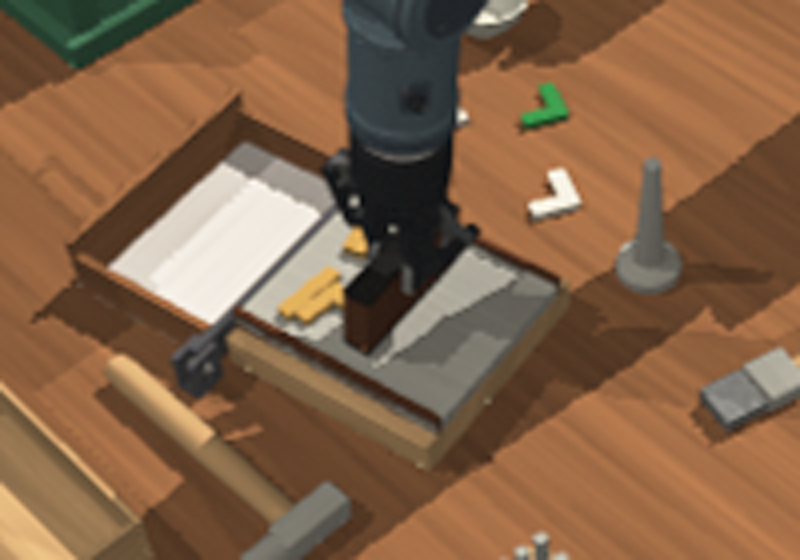

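```bash
python3 -m inch '[[0.02,0.2,0.025,0,0,0],[0.04,0.4,0.05,0,0,0],[0.06,0.6,0.07,0,0,0],[0.08,0.8,0.095,0,0,0],[0.1,1,0.12,0,0,0],[0.1,1.2,0.14,0,0,0],[0.1,1.4,0.165,0,0,0],[0.1,1.6,0.19,0,0,0],[0.1,1.8,0.215,0,0,0],[0.1,2,0.24,0,0,0]]'
python3 - <<'E'
from h import *
s=read_state()
c,sn=np.cos(np.radians(11.2)),np.sin(np.radians(11.2)); A=np.array([[c,sn],[-sn,c]]).T
print('tcp st',(s['position'][:2]-np.array([600.4,-137.4]))@A)
for n in('scene','top'):
    p,d=camera(n); P=cloud(model(n),d)
    L=(P[...,:2]-[600.4,-137.4])@A
    hsv=cv2.cvtColor(p,cv2.COLOR_RGB2HSV).astype(int)
    b=(hsv[...,0]>15)&(hsv[...,0]<28)&(hsv[...,1]>150)&(hsv[...,2]>90)&(abs(L[...,0])<80)&(L[...,1]>-250)&(L[...,1]<130)&(P[...,2]<65)
    k,l,st,_=cv2.connectedComponentsWithStats(b.astype(np.uint8))
    for i in range(1,k):
        if st[i,4]>8: q=P[l==i]; print(n,st[i,4],L[l==i].min(0).round(),L[l==i].max(0).round(),np.median(q[:,2]).round())
E
```

```text
clock: 23.23
position: [617.1, -185.4, 83.6]
eef_rot: [3.024, -0.004, 0.197]
ft_force: [-0.2, 5.6, 7.3]
width: 23.2
finger_force: 63.0
tcp st [  7.08097708 -50.30014153]
scene 11 [ -31. -130.] [ -19. -124.] 34.0
scene 40 [  33. -119.] [ 78. -91.] 52.0
```

```bash
python3 -m inch '[[0.02,0.2,0.025,0,0,0],[0.04,0.4,0.05,0,0,0],[0.07,0.6,0.07,0,0,0],[0.1,0.8,0.095,0,0,0],[0.13,1,0.12,0,0,0],[0.13,1.2,0.14,0,0,0],[0.13,1.4,0.165,0,0,0],[0.13,1.6,0.185,0,0,0],[0.13,1.8,0.205,0,0,0],[0.13,1.95,0.22,0,0,0]]'
python3 - <<'E'
from h import *
s=read_state()
c,sn=np.cos(np.radians(11.2)),np.sin(np.radians(11.2)); A=np.array([[c,sn],[-sn,c]]).T
print('tcp st',(s['position'][:2]-np.array([600.4,-137.4]))@A)
for n in('scene','top'):
    p,d=camera(n); P=cloud(model(n),d)
    if n=='top': cv2.imwrite('pics/t6.png',cv2.resize(p[95:235,230:410,::-1],(720,560),interpolation=cv2.INTER_CUBIC))
    L=(P[...,:2]-[600.4,-137.4])@A
    hsv=cv2.cvtColor(p,cv2.COLOR_RGB2HSV).astype(int)
    b=(hsv[...,0]>15)&(hsv[...,0]<28)&(hsv[...,1]>150)&(hsv[...,2]>90)&(abs(L[...,0])<98)&(L[...,1]>-250)&(L[...,1]<130)&(P[...,2]<65)
    k,l,st,_=cv2.connectedComponentsWithStats(b.astype(np.uint8))
    for i in range(1,k):
        if st[i,4]>8: q=P[l==i]; print(n,st[i,4],L[l==i].min(0).round(),L[l==i].max(0).round(),np.median(q[:,2]).round())
E
```

```text
clock: 24.17
position: [631.6, -244.4, 83.3]
eef_rot: [3.022, -0.003, 0.196]
ft_force: [0.4, 0.3, -1.4]
width: 23.1
finger_force: 61.8
tcp st [   9.87369998 -110.99402265]
scene 31 [  46. -151.] [  81. -117.] 12.0
top 154 [ 83. -84.] [ 98. 102.] 35.0
top 9 [-94.  67.] [-87.  80.] 35.0
top 13 [-97.  88.] [-87. 102.] 33.0
```

```bash
python3 -m inch '[[0,0.03,-0.26,0,0,0],[0,-0.5,-0.36,0,0,0],[0,-1.3,-0.46,0,0,0],[0,-2.2,-0.56,0,0,0],[0,-3,-0.65,0,0,0],[0,-3.6,-0.7,0,0,0],[-0.1,-3.97,-0.74,0,0,0],[-0.2,-3.97,-0.74,0.06,0,0],[-0.3,-3.97,-0.74,0.12,0,0],[-0.3,-3.97,-0.74,0.12,0,0]]'
python3 - <<'E'
from h import *
s=read_state(); print(s['eef_rot'])
c,sn=np.cos(np.radians(11.2)),np.sin(np.radians(11.2)); A=np.array([[c,sn],[-sn,c]]).T
print('tcp st',(s['position'][:2]-np.array([600.4,-137.4]))@A)
for n in('scene','top'):
    p,d=camera(n); P=cloud(model(n),d)
    cv2.imwrite(f'pics/{n}7.png',cv2.resize(p[95:235,110:310,::-1] if n=='scene' else p[95:235,230:430,::-1],(800,560),interpolation=cv2.INTER_CUBIC))
    L=(P[...,:2]-[600.4,-137.4])@A
    hsv=cv2.cvtColor(p,cv2.COLOR_RGB2HSV).astype(int)
    b=(hsv[...,0]>15)&(hsv[...,0]<28)&(hsv[...,1]>130)&(hsv[...,2]>60)&(abs(L[...,0])<98)&(L[...,1]>-250)&(L[...,1]<130)&(P[...,2]<65)
    k,l,st,_=cv2.connectedComponentsWithStats(b.astype(np.uint8))
    for i in range(1,k):
        if st[i,4]>8: q=P[l==i]; print(n,st[i,4],L[l==i].min(0).round(),L[l==i].max(0).round(),np.median(q[:,2]).round())
E
```

```text
clock: 25.1
position: [599.0, -129.8, 92.0]
eef_rot: [-3.141, -0.003, 0.192]
ft_force: [0.7, -2.4, -2.1]
width: 23.3
finger_force: 61.8
[-3.1407727  -0.00326468  0.19163129]
tcp st [0.07956642 7.71437858]
scene 53 [ -52. -150.] [ -13. -122.] 32.0
scene 88 [  23. -156.] [  85. -106.] 15.0
top 91 [84.  4.] [ 98. 102.] 34.0
top 142 [-98. -15.] [-85. 102.] 34.0
```

View pics/scene7.png

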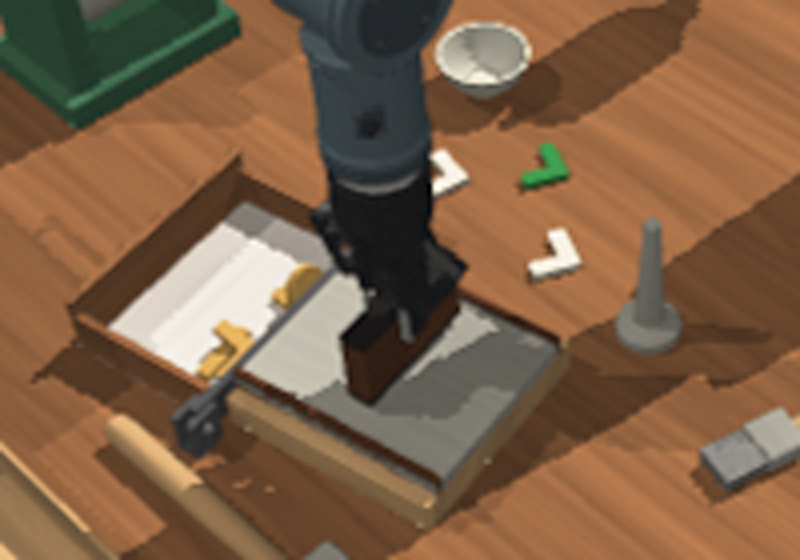

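```bash
python3 -m inch '[[0,0,0.12,0,0,0],[0,0,0.22,0,0,0],[0,0,0.28,0,0,0],[0,0,0.28,0,0,0]]'
python3 -m inch '[[0,0,0.03,0,0,0],[0,0,0.06,0,0,0],[0,0,0.06,0,0,0]]'
```

```text
clock: 25.53
position: [599.6, -125.4, 82.8]
eef_rot: [-3.14, -0.003, 0.197]
ft_force: [0.6, 0.2, -1.1]
width: 23.1
finger_force: 62.0
clock: 25.78
position: [599.9, -125.6, 82.6]
eef_rot: [-3.14, -0.003, 0.196]
ft_force: [-2.6, 2.3, 9.8]
width: 23.6
finger_force: 63.3
```

```bash
python3 -m inch '[[0,0,-0.03,0,0,0],[0,0,-0.03,0,0,0],[0,0,-0.03,0,0,0],[0,0,-0.03,0,0,0],[0,0,-0.6,0,0,0],[0,0,-1.6,0,0,0],[0,0,-2.8,0,0,0],[-1,0.3,-4,0,0,0],[-2,0.6,-5.2,0,0,0],[-3,1,-6,0,0,0]]' 1
python3 -m inch '[[-2,0,0,0,0,0],[-2,0,0,0,0,0],[-2,0,0,0,0,0],[-2,0,0,0,0,0]]'
python3 - <<'E'
from h import *
s=read_state(); print(s['position'])
c,sn=np.cos(np.radians(11.2)),np.sin(np.radians(11.2)); A=np.array([[c,sn],[-sn,c]]).T
ims=[]
for n in('wrist','top'):
    p,d=camera(n); P=cloud(model(n,s),d); np.savez(f'pics/{n}8.npz',p=p,d=d)
    L=(P[...,:2]-[600.4,-137.4])@A
    hsv=cv2.cvtColor(p,cv2.COLOR_RGB2HSV).astype(int)
    b=(hsv[...,0]>15)&(hsv[...,0]<28)&(hsv[...,1]>130)&(hsv[...,2]>60)&(abs(L[...,0])<98)&(L[...,1]>-250)&(L[...,1]<130)&(P[...,2]<65)
    k,l,st,_=cv2.connectedComponentsWithStats(b.astype(np.uint8))
    for i in range(1,k):
        if st[i,4]>8: q=P[l==i]; print(n,st[i,4],L[l==i].min(0).round(),L[l==i].max(0).round(),np.percentile(q[:,2],[5,50,95]).round())
    m=(P[...,2]>105)&(P[...,2]<120)&(abs(L[...,0])<80)&(abs(L[...,1])<60)
    if m.sum()>20: print(n,'scraper',rect(P[m]),np.median(P[m][:,2]))
    m=(p.max(2)<120)&(abs(L[...,1]+107)<5)&(L[...,0]<60)&(L[...,0]>-140)&(P[...,2]>20)
    if m.sum()>20: print(n,'fence z',np.nanpercentile(P[m][:,2],[5,50,95]))
    ims.append(cv2.resize(p[:,:,::-1],(780,585)) if n=='wrist' else cv2.resize(p[95:235,230:430,::-1],(800,560),interpolation=cv2.INTER_CUBIC))
cv2.imwrite('pics/w8.png',ims[0]); cv2.imwrite('pics/t8.png',ims[1])
E
```

```text
clock: 26.62
position: [523.7, -168.8, 256.5]
eef_rot: [-3.141, -0.006, 0.198]
ft_force: [-0.5, -0.3, 1.1]
width: 85.5
finger_force: 0.0
clock: 26.95
position: [464.3, -181.6, 254.6]
eef_rot: [-3.141, -0.004, 0.194]
ft_force: [0.6, 0.3, -0.3]
width: 85.5
finger_force: 0.0
[ 464.26843005 -181.61340338  254.57987431]
wrist 43 [  18. -153.] [  21. -141.] [11. 12. 14.]
wrist 1095 [ -59. -151.] [ -19. -118.] [14. 28. 43.]
wrist scraper (array([ 565.8, -133.2]), array([62.2, 24.2]), 11.2) 115.38203546445982
wrist fence z [34.45169911 42.2319207  43.57651633]
top 167 [ 83. -95.] [ 98. 102.] [31. 35. 55.]
top 162 [  23. -154.] [  76. -107.] [ 9. 15. 28.]
top 127 [-98.   9.] [-85. 102.] [30. 33. 37.]
top scraper (array([ 596.4, -126.2]), array([120.2,  24.8]), 11.1) 115.54755460489673
```

View pics/t8.png

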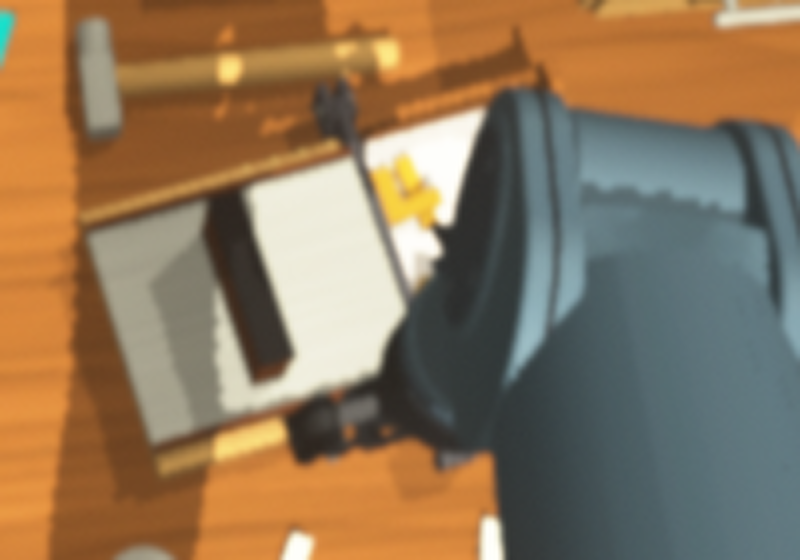

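View pics/w8.png

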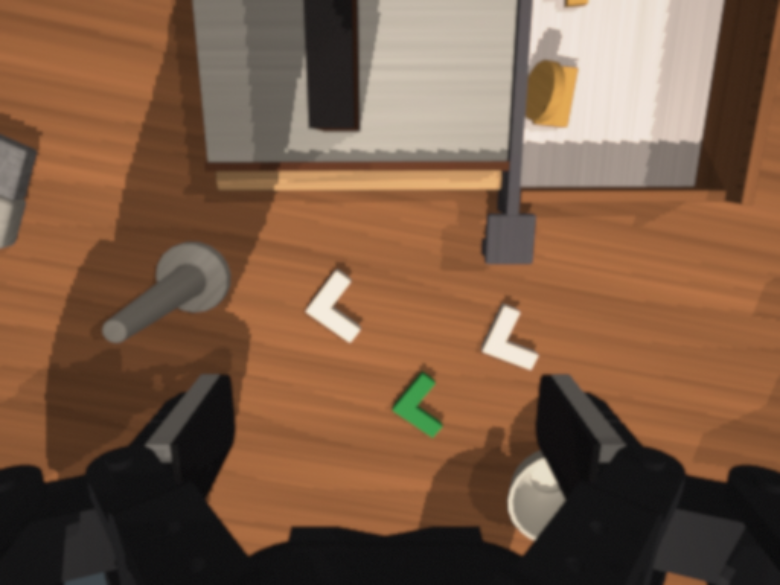

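```bash
python3 -c "
from plant import *
print(job_done())"
```

```text
the job is handed in; nothing more can be done
None
```

The job is handed in: the fence is latched down, all four offcuts were wiped over it into the tray (the disc ended up leaning on the block there), and the scraper stands on a long edge on the cleared plate, at about 27 s of the 72 s allowed.

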